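# Roll the sample bottle up to the reader and start the reading

### The job

With the fingertips, push the sample bottle that lies at the low end of the sloped gutter steadily up the gutter, over the crest and into the dip against the reader's end stop, where it cannot roll back; do not pick it up or send it rolling fast. Then, with the bottle lying still in the dip, press the button on the control box fully down and let it come up again. Leave everything else on the bench where it is.

Things in the scene. Friction and masses are not known exactly. Their poses are not given: they have to be found in the camera images.
- gutter: Fixed steel gutter on a white base plate, sloping up along its own +x to a white reader head (x=110 to 152 mm, 96 wide, top at height 85), whose face is the end stop. Place and yaw vary. Origin: on the table, mid-width, 115 mm from the low lip's inner face; z up, y across. Floor 68 mm wide between side walls 4 mm thick that stand 12 mm above it. Base plate x=-130 to 155, 110 wide.
- lowlip (a point): Lower end of the gutter's floor, mid-width: gutter frame x=-115, height 18 mm. From here the floor rises straight to the crest at 7.5 degrees. A lip 4 mm thick closes this end; its top is at height 28 mm.
- crest (a point): Crest of the gutter's floor, mid-width: gutter frame x=65, height 41.7 mm. Beyond it the floor falls at 18 degrees to height 27 mm at the end stop's face (x=110 mm), which forms the dip; the side walls there are level at height 53.7 mm.
- seat (a point): Where the bottle's centre lies when seated in the dip against the end stop: gutter frame x=88, y=0, height 57 mm.
- sample: Sample bottle: amber glass, black screw cap of equal diameter, paper label; a cylinder 44 mm across, 60 mm long, about 0.12 kg. Lies across the gutter (own y along the gutter's y) and rolls. Origin: its centre; at the start x=-98, height 42 mm in the gutter frame, resting against the low lip. Past the crest it drops into the dip by itself; short of it, it rolls back when let go.
- read (a joint): Travel of the push button: 0 up, 0.006 m fully down; it springs back. Fully down takes about 5 N.
- read_top (a point): Centre of the top face of the round push button (34 mm across, plain grey, pressed straight down, 67 mm above the table when up) in a 50 mm round grey housing (12 mm high, the button stands 10 mm above it) on top of the white control box (100 x 90 x 45 mm, fixed, on the left or the right of the gutter).
- tipbox: Bystander: grey pipette tip box with clear lid, 100 x 75 x 52 mm, loose, on the other side of the gutter from the control box. Origin: centre of its underside.
- spare: Bystander: a second bottle like the sample, but standing upright beside the gutter, 44 mm across, 60 mm high. Origin: centre of its underside.
- beaker: Bystander: glass beaker beside the gutter's upper end, 62 mm across, 75 mm high. Origin: centre of its underside.
- dish: Bystander: clear plastic petri dish with lid, 90 mm across, 16 mm high, loose, beside the gutter's low end. Origin: centre of its underside.
Not all that is in view belongs to the job. Leave any black or pink look-alike of the part that bears read alone.

How it is judged:
On the way, in this order (a step that is already met when the one before it is completed fails the run):
1. the bottle lies still in the dip against the end stop (x of sample in the frame of gutter between 0.08 and 0.094 m and z of sample in the frame of gutter between 0.052 and 0.063 m and angle between the y axis of sample and the y axis of gutter, either way round below 0.12 rad and linear speed of sample below 0.03 m/s), for 0.3 s.
2. the button is pressed down while the bottle lies in the dip (x of sample in the frame of gutter between 0.08 and 0.094 m and z of sample in the frame of gutter between 0.052 and 0.063 m and angle between the y axis of sample and the y axis of gutter, either way round below 0.12 rad and value of joint read above 0.0045 m), for 0.05 s.
At the end, for the whole second after the job is handed in: The bottle lies still (under 0.02 m/s) in the dip against the end stop: its centre 80 to 94 mm up the gutter's x and 52 to 63 mm high, its axis within 0.12 rad of straight across; the button was pressed at least 4.5 mm after that and is up again (x of sample in the frame of gutter between 0.08 and 0.094 m and z of sample in the frame of gutter between 0.052 and 0.063 m and angle between the y axis of sample and the y axis of gutter, either way round below 0.12 rad and linear speed of sample below 0.02 m/s and value of joint read below 0.0015 m); the robot touches nothing.
It fails at once if the bottle is lifted off the gutter floor by more than about 12 mm (z of sample in the frame of gutter above 0.076 m or (x of sample in the frame of gutter below 0 m and z of sample in the frame of gutter above 0.068 m) or (x of sample in the frame of gutter below -0.05 m and z of sample in the frame of gutter above 0.061 m)).
It fails at once if the bottle leaves the gutter (z of sample in the frame of gutter below 0.03 m or y of sample in the frame of gutter above 0.02 m or y of sample in the frame of gutter below -0.02 m).
It fails at once if the bottle is flicked or rolls faster than 0.6 m/s (linear speed of sample above 0.6 m/s).
It fails at once if the button is pressed while the bottle is not in the dip (x of sample in the frame of gutter below 0.08 m and value of joint read above 0.003 m).
It fails at once if another loose thing on the bench (tip box, spare bottle, beaker, petri dish) is moved more than 20 mm (distance of any of tipbox, spare, beaker, dish from where it was at the start of the episode above 0.02 m).
It also fails if it takes over 51 s, if anything falls off the work surface, if the arm or the gripper's body presses on something with over 40 N, if the wrist force passes 120 N, or if a joint passes its speed limit or range.

### The arm

A 7-joint arm with a two-finger parallel gripper is mounted at the origin on the work surface. World frame = base frame: x ahead of the robot, y to its left, z up, the work surface at z = 0. Lengths are in m, angles in rad, forces in N, time in s.
With the tool pointing down it reaches from about 0.4 to 0.875 m from the base axis. Payload 19.3 kg.
Tool frame: the origin (TCP) lies between the finger pads; the fingertips stand 17 mm ahead of it and the grasp point (between the pads) lies 2 mm behind it; z points along the fingers, x is the direction in which the jaws open and shut, and the axes are right-handed (so a half turn about z gives the same grasp; the last joint's range is limited). The gripper opens to 85 mm and grips with 20 to 120 N. Pads are 22 mm wide; open, the fingers measure 114 mm over their backs; the gripper's body (76 mm by 85 mm) begins 54 mm behind the grasp point. The pads swing forward as they close: fully open they stand 13 mm farther back than shut.
Start: joints at [1.244, 0.521, -0.036, 1.599, 0.021, 1.021, -0.113], TCP at [0.159, -0.605, 0.215] pointing down, gripper open.
Joint ranges: [-2.91, 2.91], [-0.3, 2.13], [-1.5, 1.42], [0.17, 2.43], [-1.26, 4.41], [0.16, 1.93], [-2.52, 2.52]. Speed limits (rad/s): [1.89, 1.89, 2.39, 2.39, 3.01, 3.01, 3.01].

### API

Orientations are given as [roll, pitch, yaw] about the fixed x, y, z axes, in that order (R = Rz(yaw) Ry(pitch) Rx(roll)).
In Python, from workcell import bot gives the robot as it stands. The module is installed in compiled form; this text tells all that it offers.
- The arm moves only by the tool arm_command, never from a script. Its argument "targets" is a list of rows, each a list of 6 numbers: the shift along the tool's x, y, z in mm, then the turn, a rotation vector about the tool's x, y, z in degrees. In form: [[x, y, z, wx, wy, wz], ...]. A call has 1 to 8 rows; each row shifts and turns the pose as measured when the row begins, along the tool's axes as they then stand; what a row does not reach is not made up. A row lasts 1/10 s, in which the tool goes at most 50 mm and 8.59 degrees, less where a joint would pass 70% of its speed; a pose out of reach is approached as far as the arm can. A call is refused whole if a number of a shift passes 50 or a number of a turn 8.59, either way. A call with a gripper value outside its range is refused whole. "grip" is the opening in per cent of the stroke, from 0 (shut) to 100 (fully open), set as the call begins (left out, the last holds). The fingers move at their own pace and stop on an object; "grip_force" is the grip in N (left out, the last holds). Time passes only in rows, so rows that do not move let the fingers close. It gives the time, the measured TCP pose, the force and the opening at its end, in the units of the state.
- bot.observe(): the state, without advancing time (a new reading comes with each control period).
- bot.grab_frame(name): name is "side" or "top" or "wrist"; returns a dict with "color" (480x640x3 uint8, red, green, blue), "depth" (480x640 float32, m along the optical axis (not along the pixel's ray), 0 where there is no reading), "fov_y" (degrees; the focal length in pixels is half the picture's height over the tangent of half this angle, whatever the lens; pixels are square), "cx", "cy" (the principal point, pixels), "D" ([k1, k2, p1, p2, k3] as OpenCV has them; the pictures are not rectified), "R" (3x3) and "t" (3): a world point X has camera coordinates R X + t; the wrist camera has in their place "hand_eye" (4x4, takes a point from camera to tool coordinates, whose origin is the TCP and whose axes are the tool frame's). Camera axes: x right, y down, z forward; pixel columns grow to the right and rows downward; lengths in m; the calibration is good to about 2 mm. A picture is of the moment at which its call begins: read the wrist's pose just before it.
- bot.job_done(): hands the job in, once; it reports no verdict.
The state is a dict: "clock": time; "qpos": joint angles; "qd": joint speeds; "joint_efforts": joint torques, N m; "position": TCP position; "tool_rot": TCP orientation; "force": force on the tool from outside, world axes, zero at the start; "moment": the same for the moment, N m; "grip_width": finger opening in m.
Only numpy, scipy, OpenCV 4.12 (cv2) and the standard library are available. Lean on these libraries where they do the work, as an engineer would, in place of code of your own. Each camera call takes 0.05 s, during which the arm holds its last target. There are 200 camera calls.

## Working session

There is one attempt and no reset: what is moved stays moved. The work goes in short steps, Python scripts to look and compute and a tool call to move; the robot and the scene stay as the last step left them, time stands still between calls to the robot, and variables do not carry over. Pictures are saved under pics/ and viewed, about 8 in all and at most 12, crops included, and the job is handed in when it is done.

Besides the shell and the picture viewer there is one more tool, called after ">>>" in YAML: its name, and indented under it one key for each argument. arm_command: Moves the arm, as the interface text tells. Its arguments: {"type":"object","properties":{"targets":{"type":"array"},"grip":{"type":"number"},"grip_force":{"type":"number"}},"required":["targets"]}

```bash
mkdir -p pics; cat > h.py <<'E'
import numpy as np, cv2
from workcell import bot
from scipy.spatial.transform import Rotation as Ro
def K(f):
    fl=240/np.tan(np.radians(f["fov_y"])/2); return np.array([[fl,0,f["cx"]],[0,fl,f["cy"]],[0,0,1.]])
def pose(s):
    T=np.eye(4);T[:3,:3]=Ro.from_euler('xyz',s["tool_rot"]).as_matrix();T[:3,3]=s["position"];return T
def ext(f,s=None):
    if "R" in f: return np.array(f["R"]),np.array(f["t"])
    C=pose(s)@np.array(f["hand_eye"]);R=C[:3,:3].T;return R,-R@C[:3,3]
def ray(f,px,s=None):
    n=cv2.undistortPoints(np.array(px,float).reshape(-1,1,2),K(f),np.array(f["D"],float)).reshape(-1,2)
    R,t=ext(f,s);return -R.T@t,np.c_[n,np.ones(len(n))]@R   # center, world dirs (unit depth)
def atz(f,px,z,s=None):
    c,d=ray(f,px,s);return c+d*((z-c[2])/d[:,2])[:,None]
def cloud(f,s=None):
    v,u=np.mgrid[:480,:640];px=np.c_[u.ravel(),v.ravel()]
    c,d=ray(f,px,s);P=c+d*f["depth"].ravel()[:,None];return P.reshape(480,640,3)
def proj(f,X,s=None):
    R,t=ext(f,s);return cv2.projectPoints(np.array(X,float).reshape(-1,3),cv2.Rodrigues(R)[0],t,K(f),np.array(f["D"],float))[0].reshape(-1,2)
E
python3 - <<'E'
from h import *
import pickle
s=bot.observe();print(s)
for n in("top","side"):
    f=bot.grab_frame(n);pickle.dump((f,s),open(n+".pkl","wb"));cv2.imwrite(f"pics/{n}0.png",f["color"][:,:,::-1])
    print(n,f["fov_y"],f["D"],-np.array(f["R"]).T@f["t"],(f["depth"]>0).mean())
E
```

```text
{'clock': 0.0, 'qpos': array([ 1.24383558,  0.52203721, -0.03631657,  1.59996002,  0.02119742,
        1.02109438, -0.11281891]), 'qd': array([ 2.22265350e-03, -1.18702701e-05, -1.35073827e-03,  1.59679848e-03,
       -1.07846715e-03,  3.02858290e-05, -5.98152160e-04]), 'joint_efforts': array([-3.62401865e-03, -9.27114630e+01,  1.97793156e+00, -3.69935596e+01,
        1.77597388e-02,  8.11631558e-03,  5.93582672e-05]), 'position': array([ 0.15859295, -0.60419969,  0.21432858]), 'tool_rot': array([ 3.14151129e+00,  1.11112285e-03, -1.31407612e+00]), 'force': array([-0.00938016, -0.00044072, -0.28532948]), 'moment': array([ 0.06383479, -0.03419419, -0.00046935]), 'grip_width': 0.0855409592085164}
top 51.29776932582125 [-0.13769504  0.          0.          0.          0.        ] [ 0.38014655 -0.00472391  1.222938  ] 0.9960904947916667
side 54.97491823265062 [-0.09347966  0.          0.          0.          0.        ] [0.4508563  0.77209229 0.74055856] 0.9961393229166666
```

View pics/top0.png

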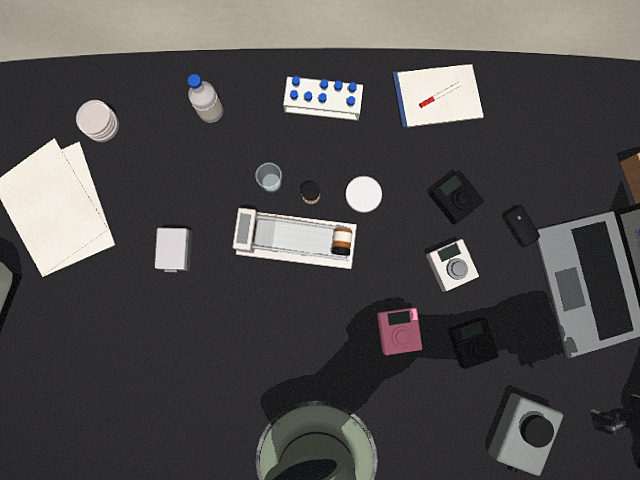

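View pics/side0.png

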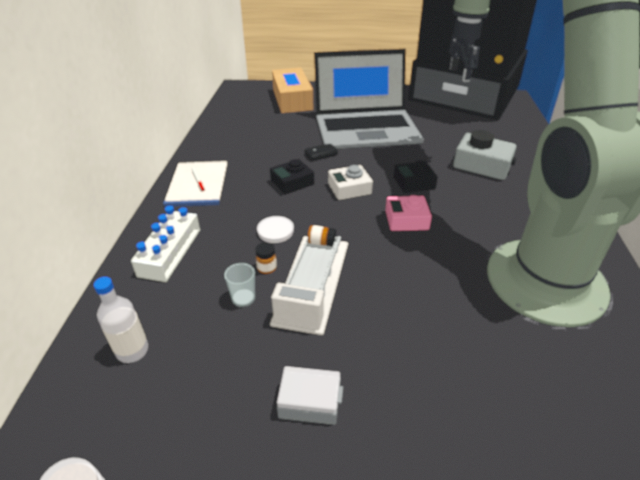

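The top view shows the gutter with its reader head on the left (245,228) and the bottle at the low end on the right (342,240). There are five candidates for the button box:
- white box (453,265) with a round grey button (457,268)
- black box (455,195)
- black box (473,342)
- pink box (400,330)
- large grey box with a black knob (527,430)

Only the white one fits the description. I'll enlarge both it and the gutter to confirm.

```bash
python3 - <<'E'
from h import *
import pickle
f,s=pickle.load(open("top.pkl","rb"));im=f["color"][:,:,::-1]
a=cv2.resize(im[195:280,225:365],None,fx=5.7,fy=5.7,interpolation=cv2.INTER_CUBIC)[:, :798]
b=cv2.resize(im[230:300,420:490],None,fx=2,fy=2);
P=cloud(f)
# heights in control-box / gutter regions
def top(reg,lo,hi):
    u0,u1,v0,v1=reg;Q=P[v0:v1,u0:u1].reshape(-1,3);return Q[(Q[:,2]>lo)&(Q[:,2]<hi)]
for n,reg,lo,hi in(("button",(430,485,235,295),.062,.075),("housing",(430,485,235,295),.053,.06),("box",(430,485,235,295),.035,.05),("reader",(225,265,200,256),.078,.095),("bottle",(325,358,222,260),.05,.075)):
    Q=top(reg,lo,hi);r=cv2.minAreaRect((Q[:,:2]*1000).astype(np.float32));print(n,len(Q),Q.mean(0).round(4),np.median(Q[:,2]).round(4),r)
for n,(u,v) in dict(tip=(172,245),beaker=(268,177),spare=(310,192),dish=(364,194),table=(300,300)).items():print(n,P[v,u].round(3))
cv2.imwrite("pics/crop1.png",a);c=cv2.resize(im[230:300,420:490],None,fx=6,fy=6,interpolation=cv2.INTER_CUBIC);cv2.imwrite("pics/crop2.png",c)
h=max(a.shape[0],1);cv2.imwrite("pics/crop12.png",np.vstack([a[:, :],np.hstack([cv2.resize(c,(115,115)),np.zeros((115,a.shape[1]-115,3),np.uint8)])]))
E
```

```text
button 157 [ 0.4568 -0.3363  0.0674] 0.0676 ((460.1176452636719, -336.38299560546875), (39.09174346923828, 31.94880485534668), 6.449718952178955)
housing 155 [ 0.456  -0.334   0.0572] 0.0572 ((456.7610778808594, -335.8954772949219), (48.77020263671875, 46.57888412475586), 39.34503173828125)
box 1188 [ 0.4697 -0.3285  0.0453] 0.0454 ((467.9071960449219, -332.1690673828125), (101.40953063964844, 92.28756713867188), 23.10093879699707)
reader 696 [0.5494 0.1628 0.0854] 0.0854 ((550.3893432617188, 163.09136962890625), (40.58211135864258, 94.45140075683594), 82.54014587402344)
bottle 437 [ 0.524  -0.0635  0.0605] 0.061 ((524.36572265625, -64.0471420288086), (42.296775817871094, 59.54362106323242), 82.5020523071289)
tip [0.517 0.341 0.049]
beaker [0.693 0.117 0.004]
spare [0.642 0.011 0.055]
dish [ 0.645 -0.122  0.018]
table [0.387 0.036 0.003]
```

View pics/crop1.png

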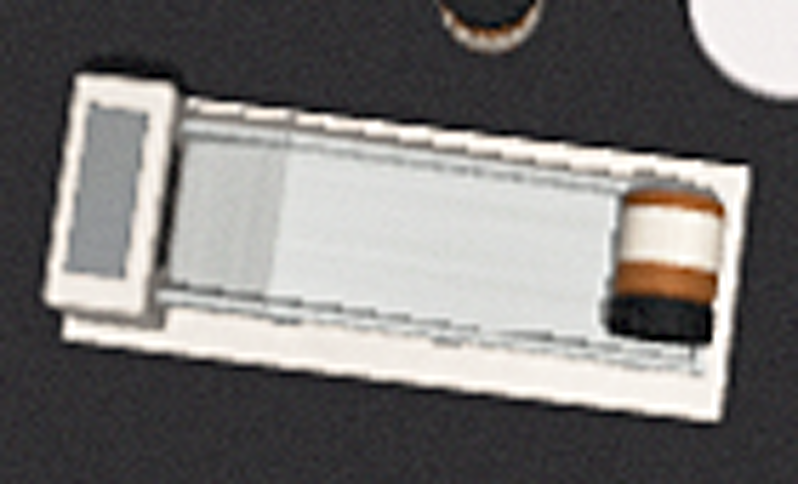

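View pics/crop2.png

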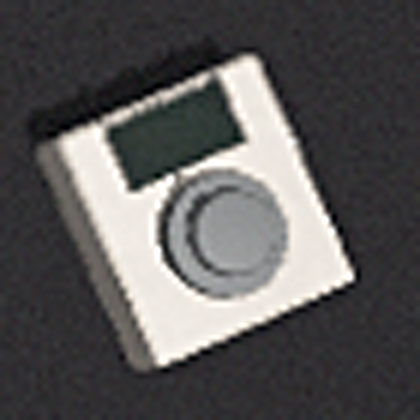

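The crops confirm it. The white box has the grey button in its grey housing at crop (237,232), which is full-picture (459.5,268.7). The bottle lies at the low lip, crop (668,265). The measurements agree with the given sizes:
- The distance from reader to bottle is 228.6 mm, against 229 mm expected.
- The heights are 85, 67 and 45 mm.

The gutter yaw comes to about 83°. The plan is to push with two partly open fingers side by side across the bottle.

```bash
cat >> h.py <<'E'
YAW=np.radians(83.1);O=np.array([.5353,.0331])
def G(x,y=0,z=0):
    c,s=np.cos(YAW),np.sin(YAW);return np.array([O[0]+c*x-s*y,O[1]+s*x+c*y,z])
def toG(p):
    d=np.array(p[:2])-O;c,s=np.cos(YAW),np.sin(YAW);return np.array([c*d[0]+s*d[1],-s*d[0]+c*d[1]])
def plan(p,yaw,step=45,from_=None):
    T=pose(bot.observe()) if from_ is None else from_;E=np.eye(4);E[:3,:3]=Ro.from_euler('xyz',[np.pi,0,yaw]).as_matrix();E[:3,3]=p
    rv=Ro.from_matrix(T[:3,:3].T@E[:3,:3]).as_rotvec(degrees=True)
    n=int(max(np.ceil(np.linalg.norm(E[:3,3]-T[:3,3])*1000/step),np.ceil(np.linalg.norm(rv)/7.5),1))
    for i in range(n):
        R=T[:3,:3]@Ro.from_rotvec(rv*i/n,degrees=True).as_matrix()
        print(np.r_[R.T@(E[:3,3]-T[:3,3])*1000/n,rv/n].round(1).tolist())
    return E
E
python3 - <<'E'
from h import *
print(G(-.155)); plan(G(-.155,0,.15),YAW-np.pi/2)
E
```

```text
[ 0.51667879 -0.12077739  0.        ]
[-26.9, -33.5, 4.6, -0.0, 0.0, -4.9]
[-24.0, -35.7, 4.6, -0.0, 0.0, -4.9]
[-20.8, -37.6, 4.6, -0.0, 0.0, -4.9]
[-17.5, -39.2, 4.6, -0.0, 0.0, -4.9]
[-14.1, -40.6, 4.6, -0.0, 0.0, -4.9]
[-10.6, -41.6, 4.6, -0.0, 0.0, -4.9]
[-7.1, -42.4, 4.6, -0.0, 0.0, -4.9]
[-3.4, -42.8, 4.6, -0.0, 0.0, -4.9]
[0.2, -43.0, 4.6, -0.0, 0.0, -4.9]
[3.9, -42.8, 4.6, -0.0, 0.0, -4.9]
[7.5, -42.3, 4.6, -0.0, 0.0, -4.9]
[11.1, -41.5, 4.6, -0.0, 0.0, -4.9]
[14.6, -40.4, 4.6, -0.0, 0.0, -4.9]
[18.0, -39.0, 4.6, -0.0, 0.0, -4.9]
```

>>> arm_command:
  targets:
    - [-27,-33.5,4,0,0,-5]
    - [-24,-36,4,0,0,-5]
    - [-21,-37.5,4,0,0,-5]
    - [-17.5,-39,4,0,0,-5]
    - [-14,-40.5,4,0,0,-5]
    - [-10.5,-41.5,4,0,0,-5]
    - [-7,-42.5,4,0,0,-5]
    - [-3.5,-43,4,0,0,-5]
  grip: 29
  grip_force: 20

```text
clock: 0.9
position: [0.3608, -0.3181, 0.1792]
tool_rot: [3.14, 0.003, -0.599]
force: [2.0, -1.1, 0.4]
grip_width: 0.0247
```

```bash
python3 - <<'E'
from h import *
s=bot.observe();print(s["position"],s["tool_rot"],s["grip_width"],s["clock"]); plan(G(-.155,0,.15),YAW-np.pi/2)
E
```

```text
[ 0.36083499 -0.31812375  0.17922845] [ 3.14022195e+00  3.11457655e-03 -5.98961330e-01] 0.02474184353278686 0.9
[2.9, -41.8, 4.8, 0.0, 0.0, -4.6]
[6.2, -41.4, 4.8, 0.0, 0.0, -4.6]
[9.5, -40.8, 4.8, 0.0, 0.0, -4.6]
[12.7, -39.9, 4.8, 0.0, 0.0, -4.6]
[15.9, -38.8, 4.8, 0.0, 0.0, -4.6]
[18.9, -37.4, 4.9, 0.0, 0.0, -4.6]
```

>>> arm_command:
  targets:
    - [3,-42,5,0,0,-4.6]
    - [6,-41.5,5,0,0,-4.6]
    - [9.5,-41,5,0,0,-4.6]
    - [12.5,-40,5,0,0,-4.6]
    - [16,-39,5,0,0,-4.6]
    - [19,-37.5,5,0,0,-4.6]
    - [0,0,0,0,0,0]

```text
clock: 1.6
position: [0.5213, -0.1037, 0.1469]
tool_rot: [-3.139, 0.003, -0.088]
force: [-0.7, -1.1, -0.4]
grip_width: 0.0246
```

```bash
python3 - <<'E'
from h import *
import pickle
s=bot.observe();print(s["position"],s["tool_rot"],s["grip_width"],s["clock"]); f=bot.grab_frame("wrist");pickle.dump((f,s),open("w1.pkl","wb"))
im=f["color"][:,:,::-1].copy()
for X in(G(-.115,0,.018),G(-.098,0,.064),G(.131,0,.085),G(.11,.048,.085),G(.11,-.048,.085),G(-.119,.034,.028),G(-.119,-.034,.028)):
    p=proj(f,X,s)[0];print(p)
    if abs(p).max()<1000: cv2.circle(im,tuple(int(a) for a in p),3,(0,0,255),-1)
cv2.imwrite("pics/w1.png",im)
plan(G(-.155,0,.075),YAW-np.pi/2)
g=bot.grab_frame("side");P=cloud(g)
m=(np.linalg.norm(P[:,:,:2]-s["position"][:2],axis=2)<.05)&(P[:,:,2]>.06)
print(sorted(P[m][:,2])[:30:3], s["position"][2])
E
```

```text
[ 0.52129428 -0.10366141  0.14686497] [-3.13890264  0.00333751 -0.08804886] 0.024612402273967278 1.6
[322.46941291 204.41858921]
[322.52456036 190.65133378]
[ 335.23780678 -245.0889924 ]
[ 242.97891376 -200.44464212]
[ 424.4064224  -193.84393743]
[281.68935044 209.71048771]
[362.68657675 212.24405038]
[-0.8, 7.5, 35.9, -0.0, 0.1, 0.8]
[-0.7, 7.5, 35.9, -0.0, 0.1, 0.8]
[np.float64(0.06015183522554879), np.float64(0.060679173061228275), np.float64(0.060954582225947185), np.float64(0.06109092669728888), np.float64(0.06160518456826891), np.float64(0.062021463765558615), np.float64(0.0622222944430566), np.float64(0.06234501988167973), np.float64(0.062400976158781374), np.float64(0.06274823060927237)] 0.14686496733514376
```

View pics/w1.png

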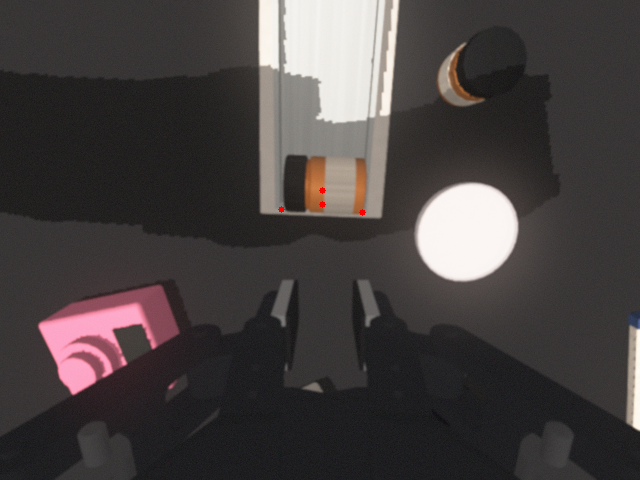

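The wrist view shows the bottle at (326,184) against the lip, with its axis square across. My predicted points (red) land within about 3 mm. Next I'll check the real fingertip height and go down.

```bash
python3 - <<'E'
from h import *
import pickle
f,s=pickle.load(open("w1.pkl","rb"))
P=cloud(f,s);Q=(P.reshape(-1,3)-s["position"])@pose(s)[:3,:3]  # tool coords
Q=Q.reshape(480,640,3)
for reg in((270,300,275,370),(350,380,275,370)):
    q=Q[reg[2]:reg[3],reg[0]:reg[1]].reshape(-1,3);q=q[(abs(q[:,0])<.05)&(abs(q[:,1])<.03)&(q[:,2]<.04)]
    print(len(q),np.percentile(q,[1,5,50,95,99],axis=0).round(4).tolist())
E
```

```text
2313 [[-0.0218, -0.0185, -0.0914], [-0.0198, -0.0182, -0.0881], [-0.0131, -0.0117, -0.0532], [-0.0112, 0.0059, -0.0242], [-0.0103, 0.0091, -0.0204]]
2205 [[0.0116, -0.0185, -0.0915], [0.0125, -0.0181, -0.0879], [0.0144, -0.0116, -0.0532], [0.0196, 0.0063, -0.0242], [0.0228, 0.0092, -0.0206]]
```

>>> arm_command:
  targets:
    - [-0.5,7.5,36,0,0,0.8]
    - [-0.5,7.5,36,0,0,0.8]
    - [0,0,0,0,0,0]

```text
clock: 2.0
position: [0.5151, -0.1269, 0.0743]
tool_rot: [3.14, 0.003, -0.13]
force: [-0.3, -0.5, 0.4]
grip_width: 0.0249
```

```bash
python3 - <<'E'
from h import *
import pickle
f,s=pickle.load(open("w1.pkl","rb"))
P=cloud(f,s);Q=((P.reshape(-1,3)-s["position"])@pose(s)[:3,:3]).reshape(480,640,3)
print(np.array(f["hand_eye"]).round(3))
for v in range(274,372,6): print(v,*[(Q[v,u]*1000).round(0).tolist() for u in (289,284,357,366)], f["depth"][v,289].round(3))
print(proj(f,(pose(s)@np.c_[[[.0123,-.011,.017],[.0123,.011,.017],[.0123,0,0],[-.0123,-.011,.017]],np.ones(4)].T).T[:,:3],s))
E
```

```text
[[ 1.    -0.001  0.     0.001]
 [ 0.001  0.965  0.261 -0.067]
 [-0.001 -0.261  0.965 -0.159]
 [ 0.     0.     0.     1.   ]]
274 [-34.0, 48.0, 146.0] [-39.0, 49.0, 148.0] [32.0, 48.0, 146.0] [41.0, 49.0, 147.0] 0.325
280 [-15.0, -12.0, -21.0] [-17.0, -12.0, -21.0] [15.0, -12.0, -21.0] [19.0, -12.0, -21.0] 0.148
286 [-14.0, -12.0, -28.0] [-16.0, -12.0, -29.0] [14.0, -12.0, -28.0] [18.0, -12.0, -28.0] 0.141
292 [-14.0, -12.0, -34.0] [-16.0, -12.0, -34.0] [14.0, -12.0, -33.0] [17.0, -12.0, -34.0] 0.136
298 [-13.0, -12.0, -39.0] [-15.0, -12.0, -39.0] [13.0, -11.0, -37.0] [17.0, -12.0, -39.0] 0.13
304 [-13.0, -12.0, -45.0] [-15.0, -12.0, -45.0] [13.0, -9.0, -39.0] [16.0, -12.0, -45.0] 0.125
310 [-12.0, -12.0, -50.0] [-14.0, -12.0, -50.0] [13.0, -9.0, -43.0] [15.0, -12.0, -50.0] 0.12
316 [-12.0, -12.0, -55.0] [-14.0, -12.0, -54.0] [13.0, -6.0, -43.0] [15.0, -11.0, -54.0] 0.115
322 [-12.0, -10.0, -55.0] [-14.0, -9.0, -54.0] [13.0, -4.0, -44.0] [15.0, -10.0, -55.0] 0.116
328 [-12.0, -8.0, -55.0] [-13.0, -8.0, -56.0] [13.0, -2.0, -45.0] [15.0, -8.0, -55.0] 0.116
334 [-12.0, -5.0, -54.0] [-13.0, -7.0, -57.0] [13.0, 1.0, -45.0] [14.0, -7.0, -59.0] 0.118
340 [-12.0, -2.0, -54.0] [-13.0, -5.0, -59.0] [13.0, 3.0, -46.0] [15.0, -5.0, -59.0] 0.119
346 [-12.0, -0.0, -55.0] [-13.0, -4.0, -60.0] [13.0, 5.0, -47.0] [15.0, -2.0, -58.0] 0.118
352 [-12.0, 3.0, -53.0] [-13.0, -2.0, -60.0] [13.0, 7.0, -48.0] [14.0, -2.0, -60.0] 0.12
358 [-12.0, 5.0, -54.0] [-13.0, 1.0, -61.0] [13.0, 10.0, -47.0] [14.0, 0.0, -61.0] 0.121
364 [-12.0, 8.0, -54.0] [-13.0, 3.0, -60.0] [34.0, 149.0, 146.0] [15.0, 3.0, -61.0] 0.121
370 [-38.0, 157.0, 147.0] [-13.0, 4.0, -62.0] [34.0, 157.0, 146.0] [1.0, -67.0, -159.0] 0.354
[[345.99663251 255.94810173]
 [345.39815175 292.86436076]
 [347.69473786 286.56669144]
 [301.34655749 256.00746761]]
```

The fingertips seem to sit about 38 mm higher, relative to the TCP, than the text says. I'll check that independently with the side camera.

```bash
python3 - <<'E'
from h import *
s=bot.observe();g=bot.grab_frame("side");T=pose(s)
im=g["color"][:,:,::-1].copy()
X=(T@np.c_[[[0,0,.017],[0,0,0],[.0123,0,-.021],[-.0123,0,-.021],[0.0123,0,.017],[-.0123,0,.017]],np.ones(6)].T).T[:,:3]
p=proj(g,X);print(p.round(1),s["position"])
u,v=p[0].astype(int)
c=im[v-60:v+40,u-65:u+65];c=cv2.resize(c,None,fx=6,fy=6,interpolation=cv2.INTER_CUBIC)
for q in p: cv2.circle(c,tuple(int(a) for a in (q-[u-65,v-60])*6+3),4,(0,0,255),-1)
cv2.imwrite("pics/s1.png",c)
E
```

```text
[[327.8 215.1]
 [327.9 209.5]
 [322.9 201.8]
 [332.9 203.1]
 [322.9 214.5]
 [332.8 215.7]] [ 0.51511857 -0.12686733  0.07425896]
```

View pics/s1.png

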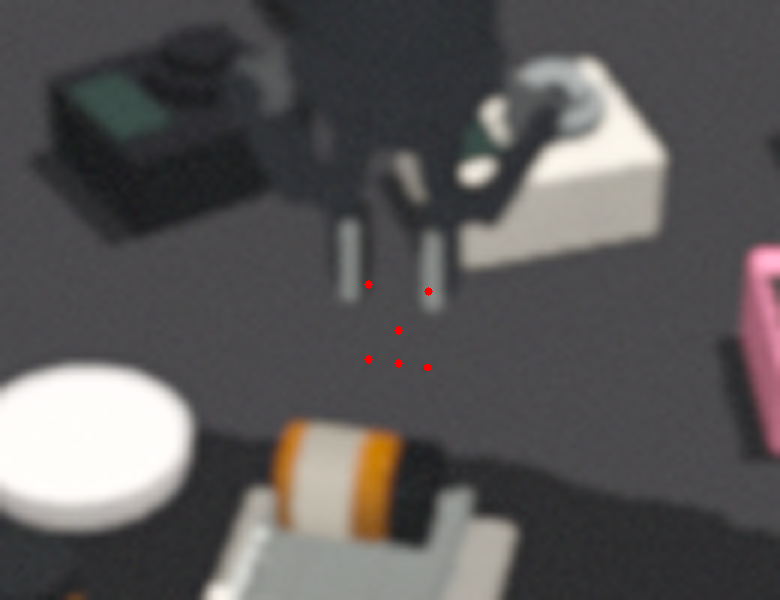

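Both cameras agree: the pads end about 18 mm behind the reported TCP, not 17 mm ahead of it. In the side crop the tips are at about (348,300) and (432,310), level with the z=-21 mm dots rather than the +17 mm ones. I'll use the measured offset, go down in stages and watch the force.

>>> arm_command:
  targets:
    - [0,0,17,0,0,0]
    - [0,0,16,0,0,0]
    - [0,0,0,0,0,0]

```text
clock: 2.35
position: [0.5179, -0.128, 0.0468]
tool_rot: [3.139, -0.004, -0.132]
force: [-0.2, 0.1, 0.9]
grip_width: 0.0245
```

```bash
python3 - <<'E'
from h import *
s=bot.observe();f=bot.grab_frame("wrist");g=bot.grab_frame("side");T=pose(s)
print(s["position"],s["tool_rot"],toG(s["position"]),s["force"])
Q=((cloud(f,s).reshape(-1,3)-s["position"])@T[:3,:3]).reshape(480,640,3)
for v in range(268,284,2): print(v,*[(Q[v,u]*1000).round(0).tolist() for u in (287,360)])
# bottle from wrist cloud
P=cloud(f,s).reshape(-1,3);g2=np.array([toG(p) for p in P]);m=(abs(g2[:,1])<.028)&(g2[:,0]<-.06)&(g2[:,0]>-.13)&(P[:,2]>.045)&(P[:,2]<.07)
B=np.c_[g2[m],P[m][:,2]];print(m.sum(),np.percentile(B,[2,50,98],axis=0).round(4))
# side: fingertip lowest height
P=cloud(g);gg=P[:,:,:2]-s["position"][:2];m=(np.linalg.norm(gg,axis=2)<.03)&(P[:,:,2]>.02)
print(m.sum(),np.sort(P[m][:,2])[:40:4].round(4))
c=g["color"][:,:,::-1][155:255,262:392];cv2.imwrite("pics/s2.png",cv2.resize(c,None,fx=6,fy=6,interpolation=cv2.INTER_CUBIC))
E
```

```text
[ 0.51791914 -0.12799677  0.04677351] [ 3.13872526 -0.00362601 -0.13157109] [-0.16201808 -0.00209868] [-0.19362728  0.09312066  0.93074488]
268 [-24.0, 7.0, 48.0] [23.0, 7.0, 47.0]
270 [-24.0, 8.0, 46.0] [23.0, 8.0, 46.0]
272 [-24.0, 9.0, 46.0] [24.0, 9.0, 47.0]
274 [-24.0, 10.0, 46.0] [24.0, 11.0, 47.0]
276 [-24.0, 12.0, 47.0] [24.0, 13.0, 48.0]
278 [-24.0, 13.0, 46.0] [24.0, 13.0, 46.0]
280 [-16.0, -12.0, -21.0] [16.0, -12.0, -21.0]
282 [-16.0, -12.0, -24.0] [16.0, -12.0, -23.0]
12721 [[-0.1157 -0.0268  0.0498]
 [-0.0949 -0.0004  0.062 ]
 [-0.0759  0.0268  0.0652]]
1080 [0.0645 0.068  0.0695 0.0719 0.0728 0.0737 0.0753 0.0757 0.0765 0.0768]
```

View pics/s2.png

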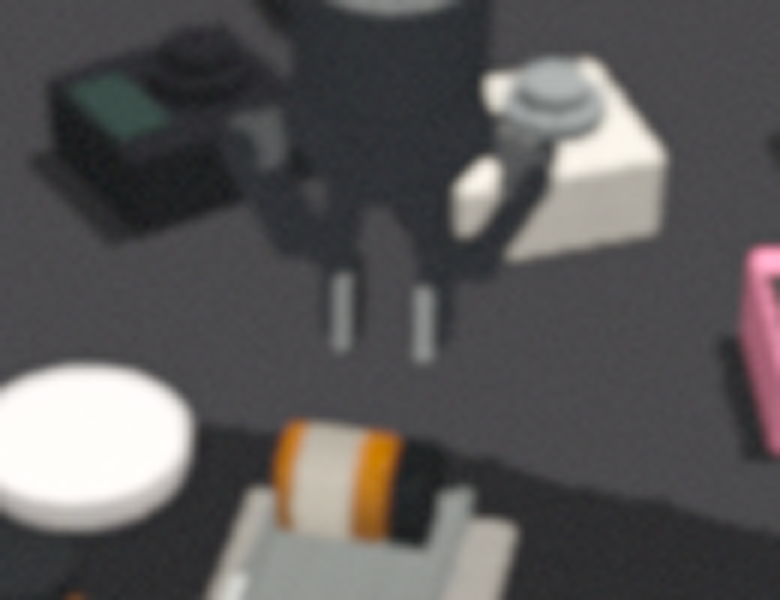

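The fingertips are confirmed at about 18–20 mm behind the TCP (side depth shows the lowest finger point at 64.5 mm with the TCP at 46.8 mm). The bottle is at about x=-96 mm in my gutter frame, square across. Now I'll lower the tips to about 33 mm, above the lip at 28 mm and below the bottle's centre at 42 mm.

>>> arm_command:
  targets:
    - [-1,-2,11,0,0,-0.6]
    - [-1,-2,11,0,0,0]
    - [0,-2,11,0,0,0]
    - [0,0,0,0,0,0]

```text
clock: 2.85
position: [0.5185, -0.1214, 0.0142]
tool_rot: [3.138, -0.008, -0.12]
force: [0.3, -0.7, -0.7]
grip_width: 0.0249
```

```bash
cat > st.py <<'E'
from h import *
s=bot.observe();f=bot.grab_frame("wrist")
print(s["clock"],"z",s["position"][2].round(4),"rot",np.array(s["tool_rot"]).round(3),"G",toG(s["position"]).round(4),"F",s["force"].round(1))
P=cloud(f,s).reshape(-1,3);d=P[:,:2]-O;c,sn=np.cos(YAW),np.sin(YAW);X=np.c_[d[:,0]*c+d[:,1]*sn,-d[:,0]*sn+d[:,1]*c,P[:,2]]
fl=np.where(X[:,0]<.065,.018+.1317*(X[:,0]+.115),.0417-.325*(X[:,0]-.065))
m=(abs(X[:,1])<.029)&(X[:,2]>fl+.028)&(X[:,2]<fl+.055)&(X[:,0]>toG(s["position"])[0]+.013)&(X[:,0]<.108)&(X[:,0]>-.13)
B=X[m];print("bottle pts",m.sum(),np.percentile(B,[2,50,98],axis=0).round(4).tolist())
# axis: fit crest of cylinder by least squares x0+k*y, z0, r=22
from scipy.optimize import least_squares
r=least_squares(lambda q:np.hypot(B[:,0]-q[0]-q[1]*B[:,1],B[:,2]-q[2])-.022,[B[:,0].mean(),0,np.percentile(B[:,2],98)-.022],loss="soft_l1",f_scale=.002)
print("centre x,slope,z",r.x.round(4),"y mid",(B[:,1].min()+B[:,1].max())/2)
E
python3 st.py
```

```text
2.85 z 0.0142 rot [ 3.138 -0.008 -0.12 ] G [-0.1554 -0.0019] F [ 0.3 -0.7 -0.7]
bottle pts 19866 [[-0.1146, -0.0278, 0.0522], [-0.0941, -0.0005, 0.0622], [-0.0768, 0.0274, 0.0652]]
centre x,slope,z [-0.096   0.0075  0.0422] y mid -5.7292449001994025e-05
```

>>> arm_command:
  targets:
    - [-1,-6,0,0,0.4,0]
    - [-1,-6,0,0,0,0]
    - [0,-6,0,0,0,0]
    - [0,-5,0,0,0,0]
    - [0,-5,0,0,0,0]
    - [0,-5,-0.5,0,0,0]

```text
clock: 3.5
position: [0.5214, -0.086, 0.0159]
tool_rot: [3.138, -0.017, -0.12]
force: [-0.7, 0.6, 0.0]
grip_width: 0.025
```

```bash
python3 st.py
```

```text
3.5 z 0.0159 rot [ 3.138 -0.017 -0.12 ] G [-0.1199 -0.0005] F [-0.7  0.6  0. ]
bottle pts 16857 [[-0.1037, -0.0278, 0.0534], [-0.0817, -0.0001, 0.0635], [-0.0665, 0.0276, 0.0665]]
centre x,slope,z [-0.0859 -0.0046  0.0436] y mid -7.97065098362762e-07
```

Contact is made: the bottle has moved 10 mm, stays square and has no lift. I'll continue up the slope.

>>> arm_command:
  targets:
    - [0,-7,-0.9,0,-0.5,0]
    - [0,-7,-0.9,0,-0.4,0]
    - [0,-7,-0.9,0,0,0]
    - [0,-7,-0.9,0,0,0]
    - [0,-7,-0.9,0,0,0]
    - [0,-7,-0.9,0,0,0]
    - [0,-7,-0.9,0,0,0]
    - [0,-7,-0.9,0,0,0]

```text
clock: 4.35
position: [0.5288, -0.025, 0.0238]
tool_rot: [3.138, -0.0, -0.12]
force: [-0.2, 0.9, 0.3]
grip_width: 0.025
```

```bash
python3 st.py
```

```text
4.35 z 0.0238 rot [ 3.138 -0.    -0.12 ] G [-0.0585 -0.0005] F [-0.2  0.9  0.3]
bottle pts 16927 [[-0.0421, -0.0278, 0.0617], [-0.0202, -0.0002, 0.0716], [-0.005, 0.0276, 0.0746]]
centre x,slope,z [-0.0245 -0.005   0.0517] y mid -2.73998467980284e-06
```

>>> arm_command:
  targets:
    - [0,-7,-0.9,0,0,0]
    - [0,-7,-0.9,0,0,0]
    - [0,-7,-0.9,0,0,0]
    - [0,-7,-0.9,0,0,0]
    - [0,-7,-0.9,0,0,0]
    - [0,-7,-0.9,0,0,0]
    - [0,-7,-0.9,0,0,0]
    - [0,-7,-0.9,0,0,0]

```text
clock: 5.2
position: [0.5361, 0.0363, 0.0315]
tool_rot: [3.139, -0.0, -0.12]
force: [-0.2, 0.0, 1.6]
grip_width: 0.025
```

```bash
python3 st.py
```

```text
5.2 z 0.0315 rot [ 3.139 -0.    -0.12 ] G [ 0.0032 -0.0004] F [-0.2  0.   1.6]
bottle pts 17063 [[0.0196, -0.0278, 0.0701], [0.0414, -0.0003, 0.0797], [0.0567, 0.0277, 0.0827]]
centre x,slope,z [ 0.0372 -0.0048  0.0598] y mid 9.766657106669019e-08
```

>>> arm_command:
  targets:
    - [0,-4,-0.5,0,0,0]
    - [0,-4,-0.5,0,0,0]
    - [0,-4,-0.5,0,0,0]
    - [0,-4,-0.5,0,0,0]
    - [0,-4,-0.5,0,0,0]
    - [0,-4,-0.2,0,0,0]
    - [0,-4,0,0,0,0]
    - [0,-4,0,0,0,0]

```text
clock: 6.05
position: [0.5403, 0.0716, 0.0345]
tool_rot: [3.139, -0.0, -0.119]
force: [-0.1, 0.5, -0.2]
grip_width: 0.025
```

```bash
python3 st.py
```

```text
6.05 z 0.0345 rot [ 3.139 -0.    -0.119] G [ 0.0388 -0.0004] F [-0.1  0.5 -0.2]
bottle pts 18243 [[0.0584, -0.0278, 0.0675], [0.0813, -0.0003, 0.0813], [0.0977, 0.0277, 0.0847]]
centre x,slope,z [ 0.0764 -0.0043  0.0617] y mid 2.6281262637678493e-07
```

>>> arm_command:
  targets:
    - [0,-1,0,0,0,0]
    - [0,0,0,0,0,0]
    - [0,0,0,0,0,0]
    - [0,0,0,0,0,0]
    - [0,0,0,0,0,0]
    - [0,0,0,0,0,0]

```text
clock: 6.7
position: [0.5404, 0.0733, 0.0344]
tool_rot: [3.14, -0.0, -0.119]
force: [0.6, 0.6, -0.5]
grip_width: 0.0245
```

```bash
python3 st.py
```

```text
6.7 z 0.0344 rot [ 3.14  -0.    -0.119] G [ 0.0405 -0.0003] F [ 0.6  0.6 -0.5]
bottle pts 16259 [[0.0717, -0.0278, 0.0694], [0.092, -0.0002, 0.0774], [0.1073, 0.0276, 0.0804]]
centre x,slope,z [0.0903 0.0064 0.0572] y mid -3.4855270991118736e-06
```

The bottle is seated at x≈88–90 mm and z=57 mm, square across and out of finger contact. Now I'll back off and lift.

>>> arm_command:
  targets:
    - [0,8,-2,0,0,0]
    - [0,5,-25,0,0,0]
    - [0,0,-40,0,0,0]
    - [0,0,-45,0,0,0]
    - [0,0,-15,0,0,0]
  grip: 0

```text
clock: 7.25
position: [0.5367, 0.0574, 0.1636]
tool_rot: [3.138, 0.006, -0.119]
force: [0.3, 0.3, 0.2]
grip_width: -0.0001
```

```bash
python3 - <<'E'
from h import *
s=bot.observe();print(s["position"],s["tool_rot"],s["grip_width"]); plan([.457,-.336,.16],YAW-np.pi/2)
E
```

```text
[0.53667616 0.05740535 0.16359596] [ 3.13778617  0.0056206  -0.1188912 ] -8.627915806747738e-05
[-3.6, 44.5, 0.6, 0.0, 0.0, 0.0]
[-3.6, 44.5, 0.6, 0.0, 0.0, 0.0]
[-3.6, 44.5, 0.5, 0.0, 0.0, 0.0]
[-3.6, 44.5, 0.5, 0.0, 0.0, 0.0]
[-3.6, 44.5, 0.5, 0.0, 0.0, 0.0]
[-3.6, 44.5, 0.5, 0.0, 0.0, 0.0]
[-3.6, 44.5, 0.5, 0.0, 0.0, 0.0]
[-3.6, 44.5, 0.4, 0.0, 0.0, 0.0]
[-3.5, 44.5, 0.4, 0.0, 0.0, 0.0]
```

>>> arm_command:
  targets:
    - [-3.5,44.5,0,0,0,0]
    - [-3.5,44.5,0,0,0,0]
    - [-3.5,44.5,0,0,0,0]
    - [-3.5,44.5,0,0,0,0]
    - [-3.5,44.5,0,0,0,0]
    - [-3.5,44.5,0,0,0,0]
    - [-3.5,44.5,0,0,0,0]
    - [-3.5,44.5,0,0,0,0]

```text
clock: 8.05
position: [0.4648, -0.3041, 0.1701]
tool_rot: [3.139, -0.003, -0.112]
force: [1.6, -0.2, 0.1]
grip_width: -0.0
```

>>> arm_command:
  targets:
    - [-3.5,44.5,0,0,0,0]
    - [-3.5,44.5,0,0,0,0]
    - [0,15,0,0,0,0]
    - [0,0,0,0,0,0]
    - [0,0,0,0,0,0]

```text
clock: 8.55
position: [0.4385, -0.4187, 0.1704]
tool_rot: [3.136, -0.001, -0.122]
force: [0.2, 0.2, 0.0]
grip_width: -0.0002
```

```bash
python3 - <<'E'
from h import *
s=bot.observe();f=bot.grab_frame("wrist");T=pose(s)
print(s["position"],s["tool_rot"],s["force"])
P=cloud(f,s)
C=np.array([.457,-.336]);m=(np.linalg.norm(P[:,:,:2]-C,axis=2)<.035)&(P[:,:,2]>.062)&(P[:,:,2]<.073)
q=P[m];print("button",m.sum(),cv2.minEnclosingCircle((q[:,:2]*1000).astype(np.float32)),np.median(q[:,2]))
Q=((P.reshape(-1,3)-s["position"])@T[:3,:3]).reshape(480,640,3)
k=(abs(Q[:,:,0])<.02)&(abs(Q[:,:,1])<.02)&(Q[:,:,2]<.05)
print("tip pts",k.sum(),np.percentile(Q[k],[0.5,50,99.5],axis=0).round(4).tolist())
im=f["color"][:,:,::-1].copy();cv2.circle(im,tuple(int(a) for a in proj(f,np.r_[C,.067],s)[0]),3,(0,0,255),-1);cv2.imwrite("pics/w2.png",im)
E
```

```text
[ 0.43847833 -0.41867301  0.1703713 ] [ 3.13633544e+00 -1.24317895e-03 -1.22155027e-01] [0.24805181 0.20817522 0.03074664]
button 1607 ((457.9680480957031, -335.2676086425781), 16.867950439453125) 0.06708439613644673
tip pts 22634 [[-0.0193, -0.02, -0.1196], [0.0006, -0.0135, -0.0971], [0.0188, 0.0069, -0.0242]]
```

View pics/w2.png

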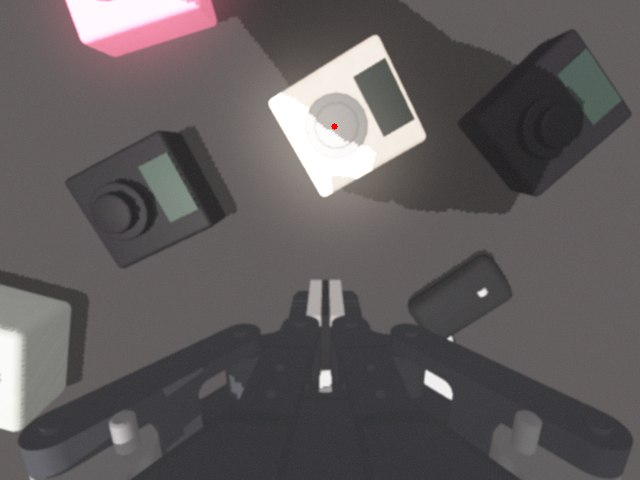

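The wrist view shows the white box with its grey button at (336,125) and my estimate on its centre. The measurement gives (0.458,-0.335), z=67 mm, radius 16.9 mm, which matches the description. The closed fingertips again end about 20 mm behind the TCP. Next I'll go over the button and down.

```bash
python3 - <<'E'
from h import *
E=plan([.458,-.3353,.16],YAW-np.pi/2)
E
python3 st.py | head -1
```

```text
[4.6, -42.4, 5.0, 0.2, -0.0, -0.0]
[4.6, -42.4, 5.1, 0.2, -0.0, -0.0]
8.6 z 0.1704 rot [ 3.136e+00 -1.000e-03 -1.220e-01] G [-0.4598  0.0417] F [ 0.2 -0.3 -0.3]Traceback (most recent call last):
  File "st.py", line 7, in <module>
    B=X[m];print("bottle pts",m.sum(),np.percentile(B,[2,50,98],axis=0).round(4).tolist())
                                      ~~~~~~~~~~~~~^^^^^^^^^^^^^^^^^^^^
    return _quantile_unchecked(
        a, q, axis, out, overwrite_input, method, keepdims, weights)
    return _ureduce(a,
                    func=_quantile_ureduce_func,
    ...<5 lines>...
                    overwrite_input=overwrite_input,
                    method=method)
    r = func(a, **kwargs)
    result = _quantile(arr,
                       quantiles=q,
    ...<2 lines>...
                       out=out,
                       weights=wgt)
    slices_having_nans = np.isnan(arr[-1, ...])
                                  ~~~^^^^^^^^^
IndexError: index -1 is out of bounds for axis 0 with size 0
```

>>> arm_command:
  targets:
    - [4.5,-42,5,0.2,0,0]
    - [4.5,-42,5,0,0,0]
    - [0,0,20,0,0,0]
    - [0,0,20,0,0,0]
    - [0,0,20,0,0,0]
    - [0,0,20,0,0,0]
    - [0,0,0,0,0,0]

```text
clock: 9.35
position: [0.4632, -0.3224, 0.08]
tool_rot: [3.141, -0.006, -0.106]
force: [0.2, 0.0, -0.6]
grip_width: 0.0
```

```bash
python3 - <<'E'
from h import *
s=bot.observe();print(s["position"],s["tool_rot"],s["force"]);plan([.458,-.3353,.06],YAW-np.pi/2)
g=bot.grab_frame("side");P=cloud(g);d=np.linalg.norm(P[:,:,:2]-s["position"][:2],axis=2);m=(d<.022)&(P[:,:,2]>.072);print(np.sort(P[m][:,2])[:30:3].round(4))
E
```

```text
[ 0.46317873 -0.32242843  0.07995638] [ 3.14067185 -0.00554016 -0.1060023 ] [ 0.19418405  0.00112702 -0.57545109]
[-3.9, 13.3, 19.9, 0.1, -0.3, 0.8]
[0.0995 0.1005 0.1033 0.1043 0.1054 0.106  0.1073 0.1082 0.1094 0.1101]
```

>>> arm_command:
  targets:
    - [-3.5,11,8,0,-0.3,0.8]
    - [0,1,6,0,0,0]
    - [0,0,0,0,0,0]

```text
clock: 9.7
position: [0.4602, -0.3353, 0.0689]
tool_rot: [3.139, -0.004, -0.12]
force: [-0.1, 0.0, 0.0]
grip_width: 0.0002
```

```bash
python3 - <<'E'
from h import *
s=bot.observe();print(s["position"],s["tool_rot"],s["force"]);plan([.458,-.3353,.053],YAW-np.pi/2)
g=bot.grab_frame("side");im=g["color"][:,:,::-1]
u,v=proj(g,[.458,-.3353,.067])[0].astype(int);c=im[v-45:v+35,u-55:u+55];cv2.imwrite("pics/s3.png",cv2.resize(c,None,fx=7,fy=7,interpolation=cv2.INTER_CUBIC))
E
```

```text
[ 0.46018086 -0.33527614  0.06893178] [ 3.13866178 -0.00423955 -0.12012533] [-0.12149074  0.02483565  0.0222095 ]
[-2.2, 0.2, 15.9, 0.2, -0.2, 0.0]
```

View pics/s3.png

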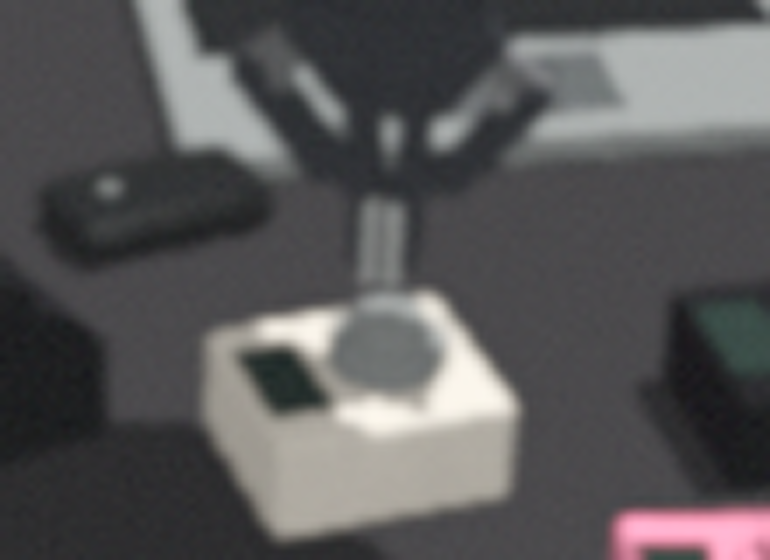

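The side crop shows the closed fingertips at (382,288), directly above the button centre at (385,345) and about 20 mm clear. I'll check the bottle with the top camera, then descend.

```bash
cat > bt.py <<'E'
from h import *
f=bot.grab_frame("top");P=cloud(f)[200:275,230:360].reshape(-1,3);X=np.c_[np.array([toG(p) for p in P]),P[:,2]]
m=(abs(X[:,1])<.03)&(X[:,0]<.106)&(X[:,2]>.066);B=X[m];print("bottle top:",m.sum(),np.percentile(B,[2,50,98],axis=0).round(4).tolist())
E
python3 bt.py
```

```text
bottle top: 406 [[0.0695, -0.0288, 0.0671], [0.0863, -0.0005, 0.0767], [0.105, 0.0289, 0.0824]]
```

>>> arm_command:
  targets:
    - [-2,0,8,0,-0.2,0]
    - [0,0,5,0,0,0]
    - [0,0,0,0,0,0]

```text
clock: 10.1
position: [0.4584, -0.3352, 0.0559]
tool_rot: [3.138, -0.002, -0.12]
force: [-0.1, 0.5, 0.0]
grip_width: 0.0002
```

>>> arm_command:
  targets:
    - [0,0,4,0,0,0]
    - [0,0,3,0,0,0]
    - [0,0,0,0,0,0]

```text
clock: 10.4
position: [0.4585, -0.3352, 0.0483]
tool_rot: [3.138, -0.002, -0.12]
force: [-0.9, -0.2, 2.4]
grip_width: -0.0002
```

>>> arm_command:
  targets:
    - [0,0,2,0,0,0]
    - [0,0,2,0,0,0]
    - [0,0,0,0,0,0]

```text
clock: 10.7
position: [0.4586, -0.3352, 0.0447]
tool_rot: [3.138, -0.002, -0.12]
force: [-2.2, 1.5, 8.0]
grip_width: 0.0001
```

>>> arm_command:
  targets:
    - [0,0,2,0,0,0]
    - [0,0,1,0,0,0]
    - [0,0,0,0,0,0]

```text
clock: 11.0
position: [0.4586, -0.3353, 0.0449]
tool_rot: [3.136, -0.002, -0.12]
force: [-2.1, 1.6, 6.1]
grip_width: -0.0001
```

>>> arm_command:
  targets:
    - [0,0,4,0,0,0]
    - [0,0,4,0,0,0]

```text
clock: 11.2
position: [0.4596, -0.3358, 0.0427]
tool_rot: [3.133, -0.004, -0.121]
force: [-31.1, 21.3, 114.8]
grip_width: -0.0005
```

```bash
python3 - <<'E'
from h import *
s=bot.observe();print(s["position"],s["force"])
g=bot.grab_frame("side");P=cloud(g);C=np.array([.458,-.3353]);d=np.linalg.norm(P[:,:,:2]-C,axis=2)
m=(d<.0165)&(P[:,:,1]>-.33)&(P[:,:,2]<.075)&(P[:,:,2]>.05);print("button z",m.sum(),np.percentile(P[m][:,2],[10,25,50,75,90]).round(4))
m=(d<.05)&(d>.03)&(P[:,:,2]<.05)&(P[:,:,2]>.04);print("box z",np.median(P[m][:,2]))
E
python3 bt.py
```

```text
[ 0.45955695 -0.33576003  0.04268743] [-31.1251708   21.2925946  114.75203529]
button z 44 [0.0575 0.0589 0.0613 0.0694 0.0726]
box z 0.04606299165094224
bottle top: 406 [[0.0696, -0.0288, 0.0671], [0.0864, -0.0004, 0.0765], [0.1052, 0.0283, 0.082]]
```

That last press hit the hard stop at about 121 N in total by the sensor, right at the 120 N limit and much more than I meant. I'll release at once.

>>> arm_command:
  targets:
    - [0,0,-4,0,0,0]
    - [0,0,-10,0,0,0]
    - [0,0,-30,0,0,0]
    - [0,0,-40,0,0,0]
    - [0,10,-30,0,0,0]
    - [0,0,0,0,0,0]

```text
clock: 11.9
position: [0.4581, -0.3443, 0.1637]
tool_rot: [3.132, -0.005, -0.12]
force: [0.2, -1.1, -0.0]
grip_width: -0.0001
```

```bash
python3 bt.py; python3 - <<'E'
from h import *
import pickle
s=bot.observe();print(s["clock"],s["position"],s["force"],abs(s["qd"]).max())
f=bot.grab_frame("side");P=cloud(f);C=np.array([.458,-.3353]);m=(np.linalg.norm(P[:,:,:2]-C,axis=2)<.014)&(P[:,:,2]<.08)&(P[:,:,2]>.05);print("button z",m.sum(),np.median(P[m][:,2]))
f0=pickle.load(open("side.pkl","rb"))[0]
cv2.imwrite("pics/s4.png",np.hstack([f0["color"][130:350,120:450,::-1],f["color"][130:350,120:450,::-1]]))
E
```

```text
bottle top: 409 [[0.07, -0.029, 0.0675], [0.0866, 0.0001, 0.0766], [0.1053, 0.0287, 0.0824]]
11.95 [ 0.45763915 -0.34316599  0.16191791] [0.70705397 0.42190458 0.15185354] 0.04032647769230653
button z 55 0.06702206351589568
```

View pics/s4.png

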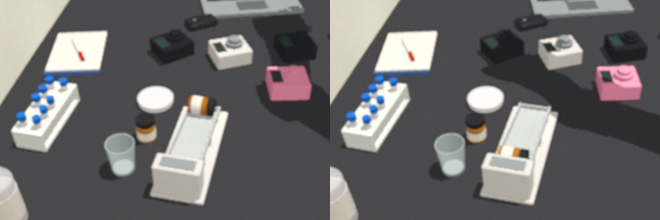

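The before and after pictures show the bottle at the reader, crop (515,153), and everything else where it was. The button is back up at 67.0 mm and the arm is clear, so I'll hand in.

```bash
python3 -c "
from workcell import bot
print(bot.job_done())"
```

```text
the job is handed in; nothing more can be done
None
```

The bottle is in the dip, and the button was pressed fully down and came back up. However, my last press may have broken the 120 N wrist-force limit, so the run may be judged a failure.

**What I did:** I pushed the bottle up the gutter with two partly open fingertips at about 0.05–0.08 m/s. It went over the crest and rolled into the dip by itself. I then pressed the white box's grey button with the closed fingertips and let it come up. I handed in at about 12 s.

**Last checks that agreed:**
- **Bottle:** the wrist camera, just after seating, gave its centre at x ≈ 88–90 mm and z ≈ 57 mm, with its axis within 0.01 rad of straight across. The top camera showed it unmoved during and after the press.
- **Button:** its top was at about 61 mm while pressed and 67.0 mm after release.
- **Bystanders:** in the side view the dish, spare bottle and beaker look unmoved. The tip box was outside that crop, but the arm never went near it.
- **Arm:** it is clear of everything, with less than 1 N on the sensor.

**What went wrong or disagreed:**
- **Wrist force:** the button was very likely already at its stop when I added two more 4 mm rows to make sure. The sensor then read (-31, 21, 115) N, about 121 N in total. Those rows were very likely unnecessary. I released at once.
- **Fingertip offset:** the fingertips were about 18–20 mm behind the reported TCP, not 17 mm ahead as the text says. Two cameras and the button contact bore this out to within a few mm, so I used the measured value.

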